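Set out the service parts on the kitting strip by height

ROBOT

A 6-joint arm with a two-finger parallel gripper is mounted at the origin on the work surface; the furniture and walls round the work are solid. World frame = base frame: x ahead of the robot, y to its left, z up, the work surface at z = 0. Lengths are in m, angles in degrees, forces in N, time in s.
With the tool pointing down it reaches from about 0.4 to 0.825 m from the base axis. Payload 7 kg.
Tool frame: the origin (TCP) lies midway between the tips of the shut fingers; the grasp point (between the pads) lies 19 mm behind it (ctrl.hold_point_z is the distance from the TCP to the grasp point, in m); z points along the fingers, y is the line along which they close (so a half turn about z gives the same grasp; the last joint's range is limited). The gripper opens to 88 mm and grips with 3 to 60 N. Pads are 19 mm wide; open, the fingers measure 130 mm over their backs; the gripper's body (78 mm by 193 mm) begins 47 mm behind the grasp point.
Start: joints at [-48.524, 20.546, 0.682, 0, -70.136, -16.507], TCP at [0.285, -0.612, 0.227] pointing down, gripper open.
Joint ranges: [-176.03, 176.03], [-82.01, 121.73], [-58.28, 71.71], [-173.87, 95.51], [-174.79, -0.11], [-173.66, 173.66]. Speed limits (degrees/s): [136.94, 136.94, 172.46, 180, 180, 180].

INTERFACE

Orientations are given as [roll, pitch, yaw] about the fixed x, y, z axes, in that order (R = Rz(yaw) Ry(pitch) Rx(roll)).
In Python, from plant import ctrl gives the robot as it stands.
- The arm moves only by the tool apply_moves, never from a script. Its argument "deltas" is a list of rows, each an object with "fingers": the finger opening in mm, from 0 to 87.6; "delta_pos": the shift along the tool's x, y, z in mm, a list of three; "angular": the turn, a rotation vector about the tool's x, y, z in degrees, a list of three. A call has 1 to 10 rows; each row is the pose to reach, as a shift and turn from the pose commanded when the call began, along the tool's axes at that moment; what a row does not reach only later rows make up. A row lasts 1/10 s, in which the tool goes at most 50 mm and 8.59 degrees, less where a joint would pass 70% of its speed; a pose out of reach is approached as far as the arm can. A call with a gripper value outside its range is refused whole. The fingers move at their own pace and stop on an object; the grip force is fixed at half the most. Time passes only in rows, so rows that repeat a pose let the fingers close. It gives the time, the measured TCP pose, the force, the opening and the grip force at its end, in the units of the state.
- ctrl.get_obs(): the state, without advancing time (a new reading comes with each control period).
- ctrl.snapshot(name): name is "scene" or "top" or "wrist"; returns the picture (384x512x3 uint8, red, green, blue); there is no depth.
- ctrl.camera_params(name): a dict with "fx", "fy", "cx", "cy" (pixels), "dist_coeffs" ([k1, k2, p1, p2, k3] as OpenCV has them; the pictures are not rectified), "cam_to_world" (4x4, takes a point from camera to world coordinates); the wrist camera has in their place "mount" (4x4, takes a point from camera to tool coordinates, whose origin is the TCP and whose axes are the flange's). Camera axes: x right, y up, looking along -z (the intrinsics and any distortion apply to the point x, -y, -z); pixel columns grow to the right and rows downward; lengths in m; the calibration is good to about 2 mm. A picture is of the moment at which its call begins: read the wrist's pose just before it. camera_params takes no time and is no camera call.
- ctrl.close_job(): hands the job in; it is judged then, once.
The state is a dict: "clock": time; "joint_pos": joint angles; "qvel": joint speeds; "tau": joint torques, N m; "tool_pos": TCP position; "orientation": TCP orientation; "force": force on the tool from outside, world axes, zero at the start; "moment": the same for the moment, N m; "opening": finger opening in m; "gripper_force": force on a finger pad.
Only numpy, scipy, OpenCV 4.12 (cv2) and the standard library are available. Lean on these libraries where they do the work, as an engineer would, in place of code of your own. Each camera call takes 0.05 s, during which the arm holds its last target. There are 200 camera calls.

TASK

Set the four service parts out on the kitting strip in order of height, one standing upright in the middle of each black pad: the tallest on the pad next to the brass post, then the next tallest, and so on down the row to the lowest at the far end. Leave the black-capped marker at the left where it lies.

Things in the scene. Friction and masses are not known exactly. Their poses are not given: they have to be found in the camera images.
- glue_bottle_mid (a point): Tallest thing: upright white glue bottle with red nozzle cap, 105 mm high in all; round body 37 mm in diameter up to 72 mm above its foot, the narrow cap above that. The point is its centre, 52.5 mm above its foot; z is up along the bottle.
- grease_tub_mid (a point): Second tallest: round white grease tub with a fixed blue screw lid, 46 mm high; body 48 mm and lid 50 mm in diameter (lid is the top 14 mm). The point is its centre, 23 mm above its foot; z is up.
- end_cap_mid (a point): Third: off-white plastic end cap, 31 mm high, lying flange down: flange 44 mm in diameter and 12 mm thick at the bottom, round neck 25 mm in diameter above it. The point is on its axis, 15.5 mm above its foot; z is up.
- seal_ring_mid (a point): Lowest: black seal ring, lying flat, 50 mm outside diameter, open middle (about 40 mm), 14 mm high; it can be taken across its outside. The point is the centre of the ring, 7 mm above its foot; z is up.
- pad_a: One of four identical round black rubber pads, 60 mm in diameter and 2 mm thick, fixed in a straight row (order a, b, c, d, about 80 mm apart) on a flat aluminium strip 76 x 400 mm and 4 mm thick that lies fixed on the bench. Origin at the centre of the pad's underside; its top, where a thing stands, is 2 mm higher, 6 mm above the bench. Its y axis runs along the row.
- pad_b: Rubber pad b: the same as pad_a, in the same row. Origin at the centre of its underside, top 2 mm higher, y axis along the row.
- pad_c: Rubber pad c: the same as pad_a, in the same row. Origin at the centre of its underside, top 2 mm higher, y axis along the row.
- pad_d: Rubber pad d: the same as pad_a, in the same row. Origin at the centre of its underside, top 2 mm higher, y axis along the row.
- end_post: Fixed brass post, 36 mm high and 26 mm across its foot, standing on the strip beyond one end of the row, on the line of the pads, about 60 mm from the nearest pad's centre; it may be at either end of the row. (At the other end there is only a flat brass screw head.) Origin at the centre of its foot.
- marker: Bystander, not to be moved: marker pen, white with a black cap, lying to the left of the strip, 128 mm long (along its y axis), 19 mm wide, 16 mm high. Origin at the middle of its underside.
Not all that is in view belongs to the job. Leave any green look-alike of the part that bears end_cap_mid alone. What is shaped like the part that bears glue_bottle_mid but orange is not meant.

How it is judged (in metres and radians):
At the end, for the whole second after the job is handed in: Counting from the pad beside the brass post, the glue bottle, the grease tub, the end cap and the seal ring each stand upright (within 7 degrees) and at rest on their own pad, centre within 14 mm of the pad's centre (((horizontal distance between end_post and pad_a below 0.09 m and horizontal distance between glue_bottle_mid and pad_a below 0.014 m and horizontal distance between grease_tub_mid and pad_b below 0.014 m and horizontal distance between end_cap_mid and pad_c below 0.014 m and horizontal distance between seal_ring_mid and pad_d below 0.014 m) or (horizontal distance between end_post and pad_d below 0.09 m and horizontal distance between glue_bottle_mid and pad_d below 0.014 m and horizontal distance between grease_tub_mid and pad_c below 0.014 m and horizontal distance between end_cap_mid and pad_b below 0.014 m and horizontal distance between seal_ring_mid and pad_a below 0.014 m)) and angle between each of glue_bottle_mid, grease_tub_mid, end_cap_mid, seal_ring_mid's own z axis and vertical below 0.12 rad and height (world z) of glue_bottle_mid between 0.0545 and 0.0625 m and linear speed of each of glue_bottle, grease_tub, end_cap, seal_ring below 0.02 m/s and height (world z) of grease_tub_mid between 0.025 and 0.033 m and height (world z) of end_cap_mid between 0.0175 and 0.0255 m and height (world z) of seal_ring_mid between 0.009 and 0.017 m); the robot touches nothing.
It fails at once if the marker is shoved (more than 25 mm) (distance of marker from where it was at the start of the episode above 0.025 m).
It also fails if it takes over 99 s, if anything falls off the work surface, if the arm or the gripper's body presses on something with over 40 N, if the wrist force passes 120 N, or if a joint passes its speed limit or range.

## Working session

There is one attempt and no reset: what is moved stays moved. The work goes in short steps, Python scripts to look and compute and a tool call to move; the robot and the scene stay as the last step left them, time stands still between calls to the robot, and variables do not carry over. Pictures are saved under pics/ and viewed, at most 14 in all, crops included, and the job is handed in when it is done.

Besides the shell and the picture viewer there is one more tool, called after "Emit:" in YAML: its name, and indented under it one key for each argument. apply_moves: Moves the arm, as the interface text tells. Its arguments: {"type":"object","properties":{"deltas":{"type":"array"}},"required":["deltas"]}

```bash
ls; mkdir -p pics; python3 - <<'E'
from plant import ctrl
import cv2
for n in("scene","top"):
    im=ctrl.snapshot(n); cv2.imwrite(f"pics/{n}0.png",im[:,:,::-1])
    p=ctrl.camera_params(n); print(n,p)
print(ctrl.camera_params("wrist")); o=ctrl.get_obs(); print(o)
E
```

```text
pics
scene {'fx': 487.3249746275722, 'fy': 487.3249746275722, 'cx': 252.32418931940427, 'cy': 193.92230494984307, 'dist_coeffs': array([-0.18856004,  0.        ,  0.        ,  0.        ,  0.        ]), 'cam_to_world': array([[-9.18247619e-02,  5.83588653e-01, -8.06841060e-01,
        -4.56049715e-01],
       [-9.95774725e-01, -5.30385550e-02,  7.49640556e-02,
         9.58621969e-02],
       [ 9.54488286e-04,  8.10315491e-01,  5.85993083e-01,
         7.39616577e-01],
       [ 0.00000000e+00,  0.00000000e+00,  0.00000000e+00,
         1.00000000e+00]])}
top {'fx': 402.9508638361385, 'fy': 402.9508638361385, 'cx': 256.7191910027895, 'cy': 194.11118159712672, 'dist_coeffs': array([0.01091856, 0.        , 0.        , 0.        , 0.        ]), 'cam_to_world': array([[ 0.01550285,  0.99785197, -0.06364838,  0.42220012],
       [-0.99966737,  0.0167803 ,  0.01958512,  0.01887225],
       [ 0.02061109,  0.06332358,  0.99778019,  0.91811259],
       [ 0.        ,  0.        ,  0.        ,  1.        ]])}
{'fx': 326.04849528463564, 'fy': 326.04849528463564, 'cx': 257.3033929550406, 'cy': 194
[... 432 characters left out ...]
     1.00000000e+00]])}
{'clock': 0.1, 'joint_pos': array([-4.85221424e+01,  2.05889854e+01,  6.38833187e-01, -1.64494294e-02,
       -7.01362200e+01, -1.65064169e+01]), 'qvel': array([-0.10779561, -0.07773341,  0.08663104,  0.09448525,  0.06782752,
       -0.0503921 ]), 'tau': array([ 9.49620653e-05, -5.84162056e+01,  2.93753940e+01,  7.01555192e+00,
        1.01963634e-02, -2.87297269e-05]), 'tool_pos': array([ 0.28474015, -0.61152029,  0.22570031]), 'orientation': array([ 1.79912793e+02, -9.71545057e-03, -1.55034153e+02]), 'force': array([-0.22024812, -0.04929358,  0.19248436]), 'moment': array([ 0.02252898, -0.00750345, -0.03956677]), 'gripper_force': 0.0, 'opening': 0.08768485348296916}
```

View pics/scene0.png

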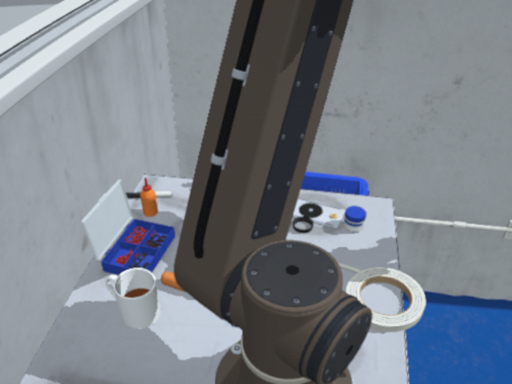

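View pics/top0.png

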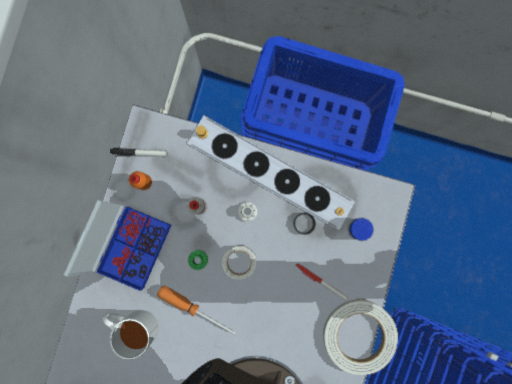

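The top view shows these candidates:
- Glue bottle: white with a red cap at (196,206). The orange look-alike is at (139,180).
- End cap: off-white at (248,211). The green look-alike is at (198,260), and the large pale ring at (240,262) isn't it.
- Seal ring: black at (304,223).
- Tub: blue lid at (361,229).
- Pads: (224,146), (256,164), (287,181) and (317,198).
- Brass: (201,131) and (341,211). I still have to work out which of these is the post.

```bash
cat >h.py <<'E'
import numpy as np,cv2
from plant import ctrl
from scipy.spatial.transform import Rotation as R
def cam(n,obs=None):
    p=ctrl.camera_params(n)
    K=np.array([[p['fx'],0,p['cx']],[0,p['fy'],p['cy']],[0,0,1]])
    if n=='wrist':
        T=np.eye(4);T[:3,:3]=R.from_euler('xyz',obs['orientation'],degrees=True).as_matrix();T[:3,3]=obs['tool_pos'];T=T@p['mount']
    else:T=p['cam_to_world']
    return K,p['dist_coeffs'],T
def ray(c,uv):
    K,d,T=c
    q=cv2.undistortPoints(np.array(uv,float).reshape(-1,1,2),K,d)[:,0]
    v=np.c_[q[:,0],-q[:,1],-np.ones(len(q))]@T[:3,:3].T
    return T[:3,3],v
def cast(c,uv,z):
    o,v=ray(c,uv); return o+v*((z-o[2])/v[:,2])[:,None]
def blobs(mask,amin=30):
    n,l,s,c=cv2.connectedComponentsWithStats(mask.astype(np.uint8))
    return [(c[i].round(1),s[i]) for i in range(1,n) if s[i,4]>=amin]
E
python3 - <<'E'
from h import *
im=cv2.imread('pics/top0.png')
cv2.imwrite('pics/crop0.png',cv2.resize(im[105:285,120:386],None,fx=3,fy=3,interpolation=cv2.INTER_CUBIC))
c=cam('top'); hsv=cv2.cvtColor(im,cv2.COLOR_BGR2HSV)
print('black');
for b,s in blobs(hsv[...,2]<55,60):
    if 110<b[0]<390 and 100<b[1]<280: print(b,s,cast(c,b,.006).round(4))
m=(hsv[...,0]>100)&(hsv[...,0]<130)&(hsv[...,1]>150)
for b,s in blobs(m,100):
    if s[4]<1000: print('blue',b,s,cast(c,b,.046).round(4))
for n,u,z in(('glue',(196,206),.1),('cap',(248,211),.031),('ring',(304,223),.014),('marker',[(112,151),(166,154)],.01),('brass',[(201,131),(341,211)],.02)):print(n,cast(c,u,z).round(3))
E
```

```text
black
[224.3 145.5] [213 134  24  24 413] [[0.5903 0.0767 0.006 ]]
[121.  151.5] [111 148  23   7 104] [[0.5719 0.3099 0.006 ]]
[256.1 163.7] [245 152  24  24 413] [[0.5498 0.0035 0.006 ]]
[286.8 181.1] [275 170  24  23 414] [[ 0.5112 -0.0671  0.006 ]]
[316.9 198.2] [306 187  23  24 416] [[ 0.4734 -0.136   0.006 ]]
blue [361.1 228.9] [350 219  23  21 382] [[ 0.4061 -0.2256  0.046 ]]
blue [377.4 340.4] [373 327   9  27 104] [[ 0.1702 -0.2599  0.046 ]]
glue [[0.448 0.125 0.1  ]]
cap [[0.441 0.02  0.031]]
ring [[ 0.417 -0.106  0.014]]
marker [[0.572 0.329 0.01 ]
 [0.568 0.208 0.01 ]]
brass [[ 0.62   0.129  0.02 ]
 [ 0.445 -0.188  0.02 ]]
```

View pics/crop0.png

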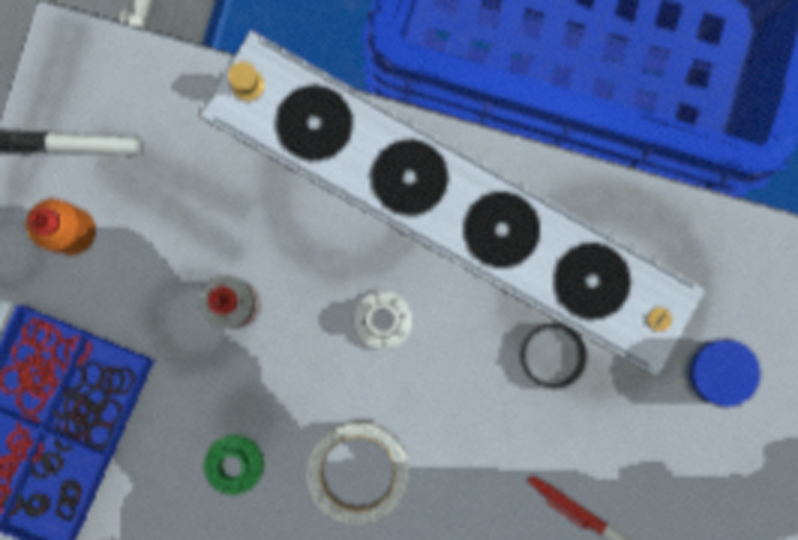

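The view confirms the white bottle with the red cap, the off-white cap, the black ring and the tub as my choices. It also shows the raised brass post at crop (244,80), the upper-left end, next to the pad at (224,146); the other end has only a flat screw. So the order from that end is P1 (.590,.077) bottle, P2 tub, P3 cap, P4 (.473,-.136) ring. I'll do the ring first, gripping it along the row because it lies close to the strip.

```bash
cat >>h.py <<'E'
def go(x,y,z,yaw):
    o=ctrl.get_obs(); Rm=R.from_euler('xyz',o['orientation'],degrees=True)
    d=Rm.inv().apply(np.array([x,y,z])-o['tool_pos'])*1000
    w=(Rm.inv()*R.from_euler('xyz',[180,0,yaw],degrees=True)).as_rotvec(degrees=True)
    print('t',round(o['clock'],2),'delta',d.round(1),'rot',w.round(2),'rows',np.ceil(max(np.linalg.norm(d)/50,np.linalg.norm(w)/8.59)))
E
python3 -c "
from h import *
go(.417,-.106,.16,151.1)"
```

```text
t 0.1 delta [-333.3  402.4   66.3] rot [ 8.000e-02 -5.000e-02  5.387e+01] rows 11.0
```

Emit:
apply_moves:
  deltas:
    - {"fingers": 87,"delta_pos": [-333,402,66],"angular": [0,0,54]}
    - {"fingers": 87,"delta_pos": [-333,402,66],"angular": [0,0,54]}
    - {"fingers": 87,"delta_pos": [-333,402,66],"angular": [0,0,54]}
    - {"fingers": 87,"delta_pos": [-333,402,66],"angular": [0,0,54]}
    - {"fingers": 87,"delta_pos": [-333,402,66],"angular": [0,0,54]}
    - {"fingers": 87,"delta_pos": [-333,402,66],"angular": [0,0,54]}
    - {"fingers": 87,"delta_pos": [-333,402,66],"angular": [0,0,54]}
    - {"fingers": 87,"delta_pos": [-333,402,66],"angular": [0,0,54]}
    - {"fingers": 87,"delta_pos": [-333,402,66],"angular": [0,0,54]}
    - {"fingers": 87,"delta_pos": [-333,402,66],"angular": [0,0,54]}

```text
clock: 1.1
tool_pos: [0.4056, -0.1493, 0.1663]
orientation: [180.0, 0.0, 151.0]
force: [1.5, -0.3, 0.3]
opening: 0.0871
gripper_force: 0.0
```

```bash
python3 -c "
from h import *
go(.417,-.106,.16,151.1)"
```

```text
t 1.1 delta [11.  43.4  6.3] rot [ 0.02  0.02 -0.14] rows 1.0
```

Emit:
apply_moves:
  deltas:
    - {"fingers": 87,"delta_pos": [11,43,6],"angular": [0,0,0]}
    - {"fingers": 87,"delta_pos": [11,43,6],"angular": [0,0,0]}
    - {"fingers": 87,"delta_pos": [11,43,6],"angular": [0,0,0]}
    - {"fingers": 87,"delta_pos": [11,43,6],"angular": [0,0,0]}

```text
clock: 1.5
tool_pos: [0.4166, -0.1086, 0.1603]
orientation: [-180.0, -0.0, 151.0]
force: [0.7, -0.9, -0.1]
opening: 0.087
gripper_force: 0.0
```

```bash
python3 - <<'E'
from h import *
o=ctrl.get_obs(); im=ctrl.snapshot('wrist')[:,:,::-1].copy(); cv2.imwrite('pics/w1.png',im)
print(o['tool_pos'],o['orientation']);c=cam('wrist',o);hsv=cv2.cvtColor(im,cv2.COLOR_BGR2HSV)
for b,s in blobs(hsv[...,2]<60,150): print(b,s,cast(c,b,.006)[0].round(4),cast(c,b,.014)[0].round(4), cast(c,[s[0]+s[2]/2,s[1]+s[3]/2],.01).round(4))
E
```

```text
[ 0.41664322 -0.10864779  0.16030419] [-1.79985983e+02 -1.84954943e-02  1.50962910e+02]
[259.2 184. ] [236 154  51  50 541] [ 0.4218 -0.1096  0.006 ] [ 0.42   -0.1086  0.014 ] [[ 0.4176 -0.1047  0.01  ]]
[267.7 309.4] [    0   205   512   179 44652] [ 0.5531 -0.1714  0.006 ] [ 0.5479 -0.1688  0.014 ] [[ 0.5276 -0.1721  0.01  ]]
[262.1 236.5] [ 235  211   56   52 2201] [ 0.4724 -0.1342  0.006 ] [ 0.4693 -0.1326  0.014 ] [[ 0.4718 -0.1328  0.01  ]]
[148.3 304.4] [139 295  22  23 359] [ 0.4832 -0.2854  0.006 ] [ 0.4798 -0.28    0.014 ] [[ 0.4846 -0.2826  0.01  ]]
[366.  304.7] [354 295  22  23 339] [ 0.602  -0.0725  0.006 ] [ 0.5956 -0.0725  0.014 ] [[ 0.6004 -0.0744  0.01  ]]
```

View pics/w1.png

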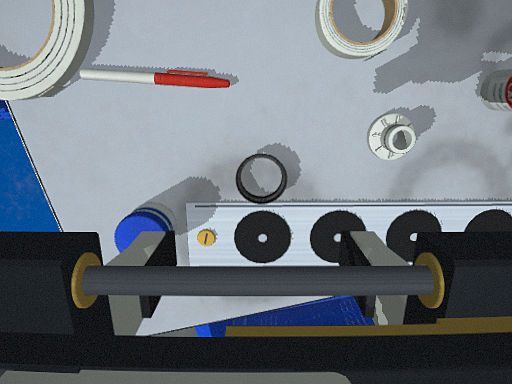

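Wrist view: the ring is centred at (261,179), the near pad at (262,236) and the tub is at left (140,230). The ring position agrees with the top view to within 2 mm, so I'll descend on it.

```bash
python3 -c "
from h import *
go(.4176,-.105,.004,151.0)"
```

```text
t 1.55 delta [  1.1   4.  156.3] rot [-0.01 -0.01 -0.1 ] rows 4.0
```

Emit:
apply_moves:
  deltas:
    - {"fingers": 80,"delta_pos": [1,4,40],"angular": [0,0,0]}
    - {"fingers": 80,"delta_pos": [1,4,80],"angular": [0,0,0]}
    - {"fingers": 80,"delta_pos": [1,4,115],"angular": [0,0,0]}
    - {"fingers": 80,"delta_pos": [1,4,138],"angular": [0,0,0]}
    - {"fingers": 80,"delta_pos": [1,4,150],"angular": [0,0,0]}
    - {"fingers": 80,"delta_pos": [1,4,156],"angular": [0,0,0]}
    - {"fingers": 80,"delta_pos": [1,4,156],"angular": [0,0,0]}
    - {"fingers": 44,"delta_pos": [1,4,156],"angular": [0,0,0]}
    - {"fingers": 44,"delta_pos": [1,4,156],"angular": [0,0,0]}
    - {"fingers": 44,"delta_pos": [1,4,156],"angular": [0,0,0]}

```text
clock: 2.55
tool_pos: [0.4185, -0.1043, 0.0051]
orientation: [179.9, 0.1, 151.0]
force: [0.8, 0.6, 0.5]
opening: 0.0614
gripper_force: 0.0
```

Emit:
apply_moves:
  deltas:
    - {"fingers": 44,"delta_pos": [0,0,0],"angular": [0,0,0]}
    - {"fingers": 44,"delta_pos": [0,0,0],"angular": [0,0,0]}
    - {"fingers": 44,"delta_pos": [0,0,0],"angular": [0,0,0]}
    - {"fingers": 44,"delta_pos": [0,0,0],"angular": [0,0,0]}

```text
clock: 2.95
tool_pos: [0.4183, -0.1042, 0.0048]
orientation: [180.0, 0.0, 151.0]
force: [-0.7, 1.7, 7.1]
opening: 0.0488
gripper_force: 30.0
```

Emit:
apply_moves:
  deltas:
    - {"fingers": 44,"delta_pos": [0,0,-15],"angular": [0,0,0]}
    - {"fingers": 44,"delta_pos": [0,0,-30],"angular": [0,0,0]}
    - {"fingers": 44,"delta_pos": [0,0,-45],"angular": [0,0,0]}
    - {"fingers": 44,"delta_pos": [0,0,-45],"angular": [0,0,0]}

```text
clock: 3.35
tool_pos: [0.4192, -0.1041, 0.0509]
orientation: [179.9, 0.1, 151.0]
force: [-0.3, -0.1, -0.5]
opening: 0.0486
gripper_force: 30.0
```

```bash
python3 -c "
from h import *
go(.4735,-.1345,.0115,151.0)"
```

```text
t 3.35 delta [-62.1  -0.4  39.6] rot [ 0.11  0.15 -0.01] rows 2.0
```

Emit:
apply_moves:
  deltas:
    - {"fingers": 44,"delta_pos": [-30,0,0],"angular": [0,0,0]}
    - {"fingers": 44,"delta_pos": [-62,0,0],"angular": [0,0,0]}
    - {"fingers": 44,"delta_pos": [-62,0,10],"angular": [0,0,0]}
    - {"fingers": 44,"delta_pos": [-62,0,22],"angular": [0,0,0]}
    - {"fingers": 44,"delta_pos": [-62,0,32],"angular": [0,0,0]}
    - {"fingers": 44,"delta_pos": [-62,0,39],"angular": [0,0,0]}
    - {"fingers": 44,"delta_pos": [-62,0,39],"angular": [0,0,0]}
    - {"fingers": 44,"delta_pos": [-62,0,39],"angular": [0,0,0]}

```text
clock: 4.15
tool_pos: [0.4719, -0.1342, 0.01]
orientation: [-180.0, -0.0, 151.0]
force: [-0.3, -0.3, -0.2]
opening: 0.0486
gripper_force: 30.0
```

Emit:
apply_moves:
  deltas:
    - {"fingers": 70,"delta_pos": [0,0,0],"angular": [0,0,0]}
    - {"fingers": 70,"delta_pos": [0,0,0],"angular": [0,0,0]}
    - {"fingers": 70,"delta_pos": [0,0,0],"angular": [0,0,0]}
    - {"fingers": 70,"delta_pos": [0,0,-20],"angular": [0,0,0]}
    - {"fingers": 70,"delta_pos": [0,0,-60],"angular": [0,0,0]}
    - {"fingers": 80,"delta_pos": [0,0,-100],"angular": [0,0,0]}
    - {"fingers": 80,"delta_pos": [0,0,-140],"angular": [0,0,0]}
    - {"fingers": 80,"delta_pos": [0,0,-140],"angular": [0,0,0]}

```text
clock: 4.95
tool_pos: [0.4755, -0.1345, 0.1561]
orientation: [179.7, 0.5, 151.0]
force: [-0.1, -0.4, -0.1]
opening: 0.0795
gripper_force: 0.0
```

```bash
python3 - <<'E'
from h import *
o=ctrl.get_obs(); im=ctrl.snapshot('wrist')[:,:,::-1].copy()
t=ctrl.snapshot('top')[:,:,::-1].copy()
a=im[60:320]; b=cv2.resize(t[110:270,130:390],None,fx=1.9,fy=1.9,interpolation=cv2.INTER_CUBIC)
w=np.zeros((a.shape[0]+b.shape[0],512,3),np.uint8); w[:a.shape[0]]=a; w[a.shape[0]:,:b.shape[1]]=b
cv2.imwrite('pics/p2.png',w); cv2.imwrite('pics/top2.png',t)
print(o['tool_pos'])
go(.441,.020,.16,-118.9)
E
```

```text
[ 0.47552678 -0.13450836  0.15610391]
t 5.05 delta [102.6 119.5  -8.5] rot [-1.000e-02  1.900e-01 -9.014e+01] rows 11.0
```

View pics/p2.png

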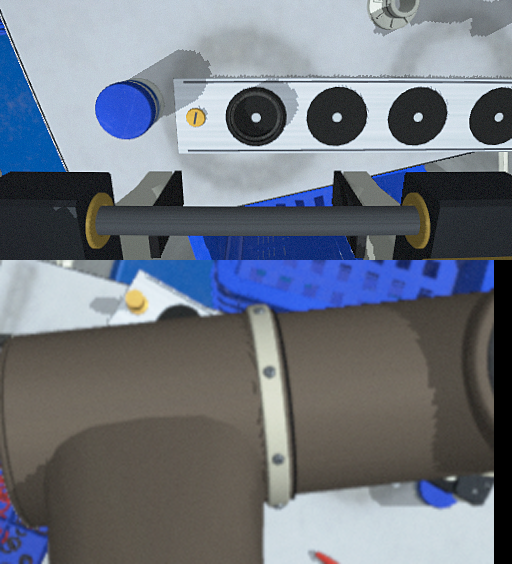

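The ring sits centred on the lower-right pad, at wrist (256,118). The end cap is next.

Emit:
apply_moves:
  deltas:
    - {"fingers": 60,"delta_pos": [103,119,-8],"angular": [0,0,-90]}
    - {"fingers": 60,"delta_pos": [103,119,-8],"angular": [0,0,-90]}
    - {"fingers": 60,"delta_pos": [103,119,-8],"angular": [0,0,-90]}
    - {"fingers": 60,"delta_pos": [103,119,-8],"angular": [0,0,-90]}
    - {"fingers": 60,"delta_pos": [103,119,-8],"angular": [0,0,-90]}
    - {"fingers": 60,"delta_pos": [103,119,-8],"angular": [0,0,-90]}
    - {"fingers": 60,"delta_pos": [103,119,-8],"angular": [0,0,-90]}
    - {"fingers": 60,"delta_pos": [103,119,-8],"angular": [0,0,-90]}
    - {"fingers": 60,"delta_pos": [103,119,-8],"angular": [0,0,-90]}
    - {"fingers": 60,"delta_pos": [103,119,-8],"angular": [0,0,-90]}

```text
clock: 6.05
tool_pos: [0.4389, 0.0193, 0.157]
orientation: [179.9, -0.1, -122.7]
force: [0.5, 0.4, -1.1]
opening: 0.0598
gripper_force: 0.0
```

Emit:
apply_moves:
  deltas:
    - {"fingers": 60,"delta_pos": [0,0,0],"angular": [0,0,-4]}
    - {"fingers": 60,"delta_pos": [0,0,0],"angular": [0,0,-4]}
    - {"fingers": 60,"delta_pos": [0,0,0],"angular": [0,0,-4]}

```text
clock: 6.35
tool_pos: [0.4393, 0.0194, 0.1575]
orientation: [179.9, -0.1, -119.2]
force: [-0.4, 0.6, -0.2]
opening: 0.06
gripper_force: 0.0
```

```bash
python3 - <<'E'
from h import *
o=ctrl.get_obs(); im=ctrl.snapshot('wrist')[:,:,::-1].copy(); cv2.imwrite('pics/w3.png',im)
print(o['tool_pos'],o['orientation'],o['joint_pos'].round(0))
o1=dict(tool_pos=np.array([ 0.41664, -0.10865 , 0.1603]),orientation=[180,0,150.96])
print(cast(cam('wrist',o1),(400,139),.031))
E
```

```text
[0.43931377 0.01943027 0.15750809] [ 1.79934878e+02 -8.16046265e-02 -1.19228942e+02] [ 28.   2. -33.  -0. -55. -58.]
[[0.44048729 0.02230333 0.031     ]]
```

View pics/w3.png

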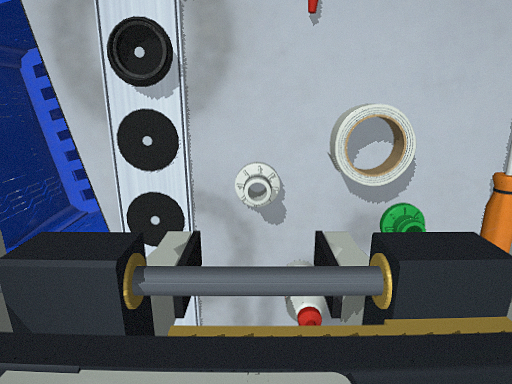

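Wrist view: the cap's neck is at (258,188) and its flange at (258,184). The ring stands on its pad at (140,51), and the bottle is at (308,310).

```bash
python3 - <<'E'
from h import *
o=ctrl.get_obs();c=cam('wrist',o)
print(cast(c,(258,188),.031),cast(c,(258,184),.012),cast(c,[(147,141),(155,220),(140,51)],.006).round(4))
t=cam('top');print(cast(t,(120+383/3,105+319/3),.031))
go(.4405,.0215,.0155,-118.9)
E
```

```text
[[0.43946128 0.02101919 0.031     ]] [[0.43998505 0.02205727 0.012     ]] [[ 0.5122 -0.065   0.006 ]
 [ 0.5506  0.0052  0.006 ]
 [ 0.4727 -0.1346  0.006 ]]
[[0.4405042  0.02078238 0.031     ]]
t 6.4 delta [-2.400e+00 -1.000e-01  1.422e+02] rot [ 0.05 -0.06 -0.32] rows 3.0
```

Emit:
apply_moves:
  deltas:
    - {"fingers": 60,"delta_pos": [-2,0,40],"angular": [0,0,0]}
    - {"fingers": 60,"delta_pos": [-2,0,80],"angular": [0,0,0]}
    - {"fingers": 60,"delta_pos": [-2,0,110],"angular": [0,0,0]}
    - {"fingers": 60,"delta_pos": [-2,0,130],"angular": [0,0,0]}
    - {"fingers": 60,"delta_pos": [-2,0,141],"angular": [0,0,0]}
    - {"fingers": 60,"delta_pos": [-2,0,141],"angular": [0,0,0]}
    - {"fingers": 18,"delta_pos": [-2,0,141],"angular": [0,0,0]}
    - {"fingers": 18,"delta_pos": [-2,0,141],"angular": [0,0,0]}
    - {"fingers": 18,"delta_pos": [-2,0,141],"angular": [0,0,0]}
    - {"fingers": 18,"delta_pos": [-2,0,141],"angular": [0,0,0]}

```text
clock: 7.4
tool_pos: [0.4413, 0.0216, 0.018]
orientation: [-180.0, 0.1, -119.1]
force: [0.7, -0.5, 0.3]
opening: 0.0336
gripper_force: 0.0
```

Emit:
apply_moves:
  deltas:
    - {"fingers": 18,"delta_pos": [0,0,0],"angular": [0,0,0]}
    - {"fingers": 18,"delta_pos": [0,0,0],"angular": [0,0,0]}
    - {"fingers": 18,"delta_pos": [0,0,0],"angular": [0,0,0]}
    - {"fingers": 18,"delta_pos": [0,0,0],"angular": [0,0,0]}

```text
clock: 7.8
tool_pos: [0.441, 0.0215, 0.0177]
orientation: [-180.0, 0.0, -119.1]
force: [-2.5, 1.1, 6.0]
opening: 0.0233
gripper_force: 30.0
```

```bash
python3 -c "
from h import *
go(.5117,-.066,.0225,-118.9)"
```

```text
t 7.8 delta [  42.1 -104.3   -4.8] rot [-0.01  0.02 -0.18] rows 3.0
```

Emit:
apply_moves:
  deltas:
    - {"fingers": 18,"delta_pos": [0,0,-18],"angular": [0,0,0]}
    - {"fingers": 18,"delta_pos": [0,0,-45],"angular": [0,0,0]}
    - {"fingers": 18,"delta_pos": [15,-37,-45],"angular": [0,0,0]}
    - {"fingers": 18,"delta_pos": [30,-75,-45],"angular": [0,0,0]}
    - {"fingers": 18,"delta_pos": [42,-104,-45],"angular": [0,0,0]}
    - {"fingers": 18,"delta_pos": [42,-104,-40],"angular": [0,0,0]}
    - {"fingers": 18,"delta_pos": [42,-104,-28],"angular": [0,0,0]}
    - {"fingers": 18,"delta_pos": [42,-104,-16],"angular": [0,0,0]}
    - {"fingers": 18,"delta_pos": [42,-104,-9],"angular": [0,0,0]}
    - {"fingers": 18,"delta_pos": [42,-104,-6],"angular": [0,0,0]}

```text
clock: 8.8
tool_pos: [0.5099, -0.0655, 0.0234]
orientation: [179.9, -0.1, -119.0]
force: [-14.4, 5.6, 43.8]
opening: 0.0237
gripper_force: 30.1
```

Emit:
apply_moves:
  deltas:
    - {"fingers": 18,"delta_pos": [0,0,0],"angular": [0,0,0]}
    - {"fingers": 18,"delta_pos": [0,0,0],"angular": [0,0,0]}

```text
clock: 9.0
tool_pos: [0.5099, -0.0655, 0.0237]
orientation: [179.9, -0.1, -119.0]
force: [-5.8, 1.2, 12.0]
opening: 0.0236
gripper_force: 30.0
```

The cap is on the pad with light contact. I'll release it and lift.

Emit:
apply_moves:
  deltas:
    - {"fingers": 50,"delta_pos": [0,0,0],"angular": [0,0,0]}
    - {"fingers": 50,"delta_pos": [0,0,0],"angular": [0,0,0]}
    - {"fingers": 50,"delta_pos": [0,0,0],"angular": [0,0,0]}
    - {"fingers": 50,"delta_pos": [0,0,-15],"angular": [0,0,0]}
    - {"fingers": 50,"delta_pos": [0,0,-50],"angular": [0,0,0]}
    - {"fingers": 80,"delta_pos": [0,0,-90],"angular": [0,0,0]}
    - {"fingers": 80,"delta_pos": [0,0,-130],"angular": [0,0,0]}
    - {"fingers": 80,"delta_pos": [0,0,-130],"angular": [0,0,0]}

```text
clock: 9.8
tool_pos: [0.5147, -0.0654, 0.1589]
orientation: [-179.6, 0.3, -119.0]
force: [-0.1, -0.5, -0.3]
opening: 0.0684
gripper_force: 0.0
```

```bash
python3 - <<'E'
from h import *
go(.406,-.2256,.155,-118.9)
E
```

```text
t 9.8 delta [192.8  17.4   2.8] rot [-0.45  0.3  -0.11] rows 4.0
```

Emit:
apply_moves:
  deltas:
    - {"fingers": 80,"delta_pos": [48,4,0],"angular": [0,0,0]}
    - {"fingers": 80,"delta_pos": [96,8,0],"angular": [0,0,0]}
    - {"fingers": 80,"delta_pos": [144,13,0],"angular": [0,0,0]}
    - {"fingers": 80,"delta_pos": [191,16,0],"angular": [0,0,0]}
    - {"fingers": 80,"delta_pos": [191,16,0],"angular": [0,0,0]}
    - {"fingers": 80,"delta_pos": [191,16,0],"angular": [0,0,0]}
    - {"fingers": 80,"delta_pos": [191,16,0],"angular": [0,0,0]}

```text
clock: 10.5
tool_pos: [0.4049, -0.2247, 0.1533]
orientation: [-180.0, 0.0, -119.1]
force: [0.5, -1.0, 0.5]
opening: 0.08
gripper_force: 0.0
```

```bash
python3 - <<'E'
from h import *
o=ctrl.get_obs(); im=ctrl.snapshot('wrist')[:,:,::-1].copy(); cv2.imwrite('pics/w4.png',im)
t=ctrl.snapshot('top')[:,:,::-1].copy(); cv2.imwrite('pics/top4.png',t)
w=np.hstack([im,t])[:, :]; cv2.imwrite('pics/p4.png',cv2.resize(w,(800,300),interpolation=cv2.INTER_AREA))
c=cam('wrist',o);hsv=cv2.cvtColor(im,cv2.COLOR_BGR2HSV);print(o['tool_pos'],o['orientation'])
m=(hsv[...,0]>100)&(hsv[...,0]<130)&(hsv[...,1]>150)
for b,s in blobs(m,300): print(b,s,cast(c,b,.046)[0].round(4))
E
```

```text
[ 0.40492273 -0.22466844  0.1532632 ] [-1.79992667e+02  5.05921361e-03 -1.19077537e+02]
[158.5  84.9] [    0     0   412   263 33036] [ 0.4299 -0.3381  0.046 ]
[473.   4.] [450   0  57  14 316] [ 0.192  -0.2745  0.046 ]
[254.8 188.9] [ 226  161   58   57 2560] [ 0.4053 -0.2283  0.046 ]
[160.4 326.2] [144 307  32  30 543] [ 0.5535 -0.152   0.046 ]
```

View pics/p4.png

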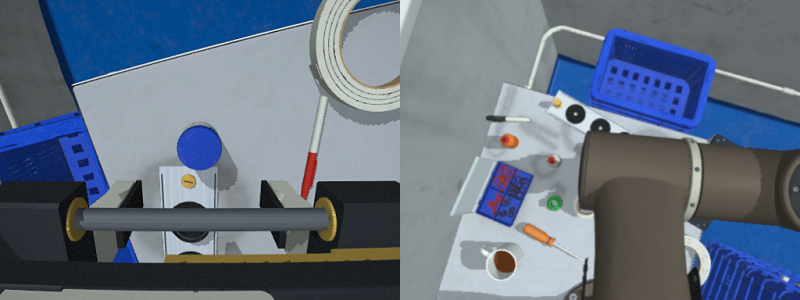

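Wrist view: the blue lid is at (255,189), clear of the basket. The top view is partly covered by the arm, but nothing looks disturbed. I'll grasp the lid.

```bash
python3 -c "
from h import *
go(.406,-.2268,.019,-118.9)"
```

```text
t 10.6 delta [  1.8  -2.  134.2] rot [ 0.01 -0.   -0.11] rows 3.0
```

Emit:
apply_moves:
  deltas:
    - {"fingers": 86,"delta_pos": [2,-2,35],"angular": [0,0,0]}
    - {"fingers": 86,"delta_pos": [2,-2,70],"angular": [0,0,0]}
    - {"fingers": 86,"delta_pos": [2,-2,100],"angular": [0,0,0]}
    - {"fingers": 86,"delta_pos": [2,-2,122],"angular": [0,0,0]}
    - {"fingers": 86,"delta_pos": [2,-2,134],"angular": [0,0,0]}
    - {"fingers": 86,"delta_pos": [2,-2,134],"angular": [0,0,0]}
    - {"fingers": 42,"delta_pos": [2,-2,134],"angular": [0,0,0]}
    - {"fingers": 42,"delta_pos": [2,-2,134],"angular": [0,0,0]}
    - {"fingers": 42,"delta_pos": [2,-2,134],"angular": [0,0,0]}
    - {"fingers": 42,"delta_pos": [2,-2,134],"angular": [0,0,0]}

```text
clock: 11.6
tool_pos: [0.4058, -0.2277, 0.0201]
orientation: [-179.9, 0.0, -119.1]
force: [-0.0, 0.3, 0.2]
opening: 0.0595
gripper_force: 0.0
```

Emit:
apply_moves:
  deltas:
    - {"fingers": 42,"delta_pos": [0,0,0],"angular": [0,0,0]}
    - {"fingers": 42,"delta_pos": [0,0,0],"angular": [0,0,0]}
    - {"fingers": 42,"delta_pos": [0,0,0],"angular": [0,0,0]}
    - {"fingers": 42,"delta_pos": [0,0,0],"angular": [0,0,0]}

```text
clock: 12.0
tool_pos: [0.4055, -0.2278, 0.0198]
orientation: [-180.0, 0.0, -119.1]
force: [-1.2, 1.7, 6.5]
opening: 0.0491
gripper_force: 30.0
```

```bash
python3 -c "
from h import *
go(.5502,.0045,.15,-118.9)"
```

```text
t 12.0 delta [-273.4  -13.6 -130.2] rot [-0.03  0.01 -0.18] rows 7.0
```

Emit:
apply_moves:
  deltas:
    - {"fingers": 42,"delta_pos": [0,0,-30],"angular": [0,0,0]}
    - {"fingers": 42,"delta_pos": [0,0,-70],"angular": [0,0,0]}
    - {"fingers": 42,"delta_pos": [-40,-2,-75],"angular": [0,0,0]}
    - {"fingers": 42,"delta_pos": [-85,-4,-75],"angular": [0,0,0]}
    - {"fingers": 42,"delta_pos": [-130,-6,-75],"angular": [0,0,0]}
    - {"fingers": 42,"delta_pos": [-175,-9,-75],"angular": [0,0,0]}
    - {"fingers": 42,"delta_pos": [-220,-11,-75],"angular": [0,0,0]}
    - {"fingers": 42,"delta_pos": [-255,-13,-75],"angular": [0,0,0]}
    - {"fingers": 42,"delta_pos": [-273,-14,-75],"angular": [0,0,0]}
    - {"fingers": 42,"delta_pos": [-273,-14,-75],"angular": [0,0,0]}

```text
clock: 13.0
tool_pos: [0.5511, 0.0057, 0.0939]
orientation: [180.0, -0.0, -119.0]
force: [-0.0, 0.0, -1.5]
opening: 0.0491
gripper_force: 30.0
```

```bash
python3 -c "
from h import *
go(.5502,.0045,.0265,-118.9)"
```

```text
t 13.0 delta [ 1.5  0.2 67.4] rot [ 0.01 -0.01 -0.07] rows 2.0
```

Emit:
apply_moves:
  deltas:
    - {"fingers": 42,"delta_pos": [1,0,20],"angular": [0,0,0]}
    - {"fingers": 42,"delta_pos": [1,0,40],"angular": [0,0,0]}
    - {"fingers": 42,"delta_pos": [1,0,54],"angular": [0,0,0]}
    - {"fingers": 42,"delta_pos": [1,0,62],"angular": [0,0,0]}
    - {"fingers": 42,"delta_pos": [1,0,66],"angular": [0,0,0]}
    - {"fingers": 42,"delta_pos": [1,0,68],"angular": [0,0,0]}
    - {"fingers": 42,"delta_pos": [1,0,68],"angular": [0,0,0]}
    - {"fingers": 42,"delta_pos": [1,0,68],"angular": [0,0,0]}

```text
clock: 13.8
tool_pos: [0.5501, 0.0033, 0.027]
orientation: [-180.0, 0.0, -119.1]
force: [-0.3, -0.4, -1.0]
opening: 0.049
gripper_force: 30.0
```

Emit:
apply_moves:
  deltas:
    - {"fingers": 75,"delta_pos": [0,0,0],"angular": [0,0,0]}
    - {"fingers": 75,"delta_pos": [0,0,0],"angular": [0,0,0]}
    - {"fingers": 75,"delta_pos": [0,0,0],"angular": [0,0,0]}
    - {"fingers": 75,"delta_pos": [0,0,-15],"angular": [0,0,0]}
    - {"fingers": 75,"delta_pos": [0,0,-50],"angular": [0,0,0]}
    - {"fingers": 75,"delta_pos": [0,0,-95],"angular": [0,0,0]}
    - {"fingers": 75,"delta_pos": [0,0,-140],"angular": [0,0,0]}
    - {"fingers": 75,"delta_pos": [0,0,-180],"angular": [0,0,0]}
    - {"fingers": 75,"delta_pos": [0,0,-180],"angular": [0,0,0]}
    - {"fingers": 75,"delta_pos": [0,0,-180],"angular": [0,0,0]}

```text
clock: 14.8
tool_pos: [0.5501, 0.0034, 0.2075]
orientation: [-179.9, 0.1, -119.1]
force: [-0.9, 0.5, -1.5]
opening: 0.0748
gripper_force: 0.0
```

```bash
python3 - <<'E'
from h import *
o=ctrl.get_obs(); im=ctrl.snapshot('wrist')[:,:,::-1].copy(); cv2.imwrite('pics/w5.png',im)
print(o['tool_pos'],o['orientation'])
go(.448,.125,.20,-118.9)
E
```

```text
[0.55005415 0.00343002 0.2074771 ] [-1.79908849e+02  1.31022474e-01 -1.19093070e+02]
t 14.85 delta [-57.2 147.7   6.2] rot [ 0.02  0.02 -0.2 ] rows 4.0
```

View pics/w5.png

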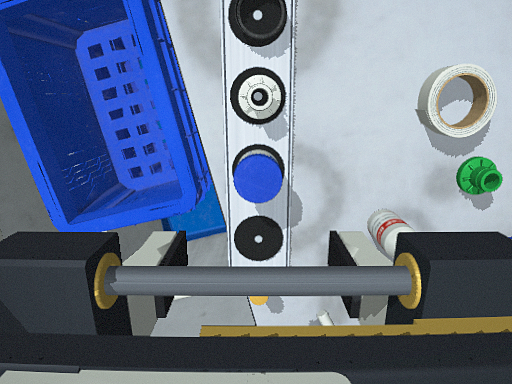

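Wrist view: the ring (258,15), the cap (258,97) and the tub (260,175) all stand centred on their pads, with P1 empty at (259,238). Now the bottle.

Emit:
apply_moves:
  deltas:
    - {"fingers": 75,"delta_pos": [-15,40,4],"angular": [0,0,0]}
    - {"fingers": 75,"delta_pos": [-30,80,6],"angular": [0,0,0]}
    - {"fingers": 75,"delta_pos": [-45,120,6],"angular": [0,0,0]}
    - {"fingers": 75,"delta_pos": [-57,148,6],"angular": [0,0,0]}
    - {"fingers": 75,"delta_pos": [-57,148,6],"angular": [0,0,0]}
    - {"fingers": 75,"delta_pos": [-57,148,6],"angular": [0,0,0]}
    - {"fingers": 75,"delta_pos": [-57,148,6],"angular": [0,0,0]}

```text
clock: 15.55
tool_pos: [0.4481, 0.1245, 0.1996]
orientation: [180.0, -0.1, -119.1]
force: [1.0, 0.6, -0.2]
opening: 0.0749
gripper_force: 0.0
```

```bash
python3 - <<'E'
from h import *
o=ctrl.get_obs(); im=ctrl.snapshot('wrist')[:,:,::-1].copy(); cv2.imwrite('pics/w6.png',im)
c=cam('wrist',o);hsv=cv2.cvtColor(im,cv2.COLOR_BGR2HSV);print(o['tool_pos'],o['orientation'])
def red(h):return ((h[...,0]<6)|(h[...,0]>172))&(h[...,1]>140)&(h[...,2]>70)
for b,s in blobs(red(hsv),60): print('w',b,s,cast(c,b,.09)[0].round(4))
t=cv2.imread('pics/top0.png');ht=cv2.cvtColor(t,cv2.COLOR_BGR2HSV)
for b,s in blobs(red(ht),20):
  if 185<b[0]<210: print('t',b,s,cast(cam('top'),b,.09)[0].round(4))
E
```

```text
[0.44806422 0.12446266 0.19958619] [ 1.79966524e+02 -8.78283263e-02 -1.19092923e+02]
w [258.6 199. ] [248 188  23  24 409] [0.4502 0.1307 0.09  ]
w [272.2 320.4] [263 315  20  11 166] [0.4985 0.2449 0.09  ]
t [193.7 204.6] [190 201   9   8  53] [0.4513 0.1314 0.09  ]
```

View pics/w6.png

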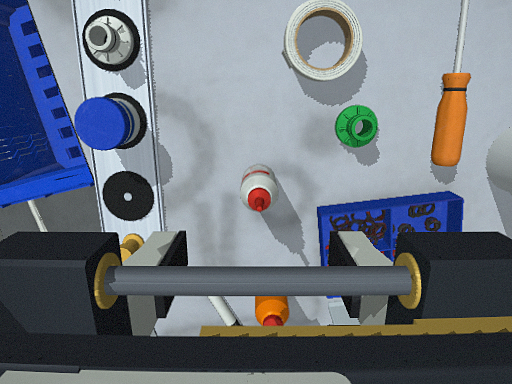

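Wrist view: the bottle's red cap is at (259,199) and its body is upright behind it. The orange look-alike is at (270,312), clear of the gripper. Both views put the bottle at (.4507,.131).

```bash
python3 -c "
from h import *
go(.4507,.131,.045,-118.9)"
```

```text
t 15.6 delta [ -7.3   1.  154.7] rot [ 0.03 -0.08 -0.23] rows 4.0
```

Emit:
apply_moves:
  deltas:
    - {"fingers": 75,"delta_pos": [-7,1,20],"angular": [0,0,0]}
    - {"fingers": 75,"delta_pos": [-7,1,55],"angular": [0,0,0]}
    - {"fingers": 75,"delta_pos": [-7,1,90],"angular": [0,0,0]}
    - {"fingers": 75,"delta_pos": [-7,1,120],"angular": [0,0,0]}
    - {"fingers": 75,"delta_pos": [-7,1,142],"angular": [0,0,0]}
    - {"fingers": 75,"delta_pos": [-7,1,154],"angular": [0,0,0]}
    - {"fingers": 75,"delta_pos": [-7,1,154],"angular": [0,0,0]}
    - {"fingers": 30,"delta_pos": [-7,1,154],"angular": [0,0,0]}
    - {"fingers": 30,"delta_pos": [-7,1,154],"angular": [0,0,0]}
    - {"fingers": 30,"delta_pos": [-7,1,154],"angular": [0,0,0]}

```text
clock: 16.6
tool_pos: [0.4512, 0.1318, 0.0472]
orientation: [-180.0, 0.1, -119.1]
force: [0.6, 0.2, 0.2]
opening: 0.0566
gripper_force: 0.0
```

Emit:
apply_moves:
  deltas:
    - {"fingers": 30,"delta_pos": [0,0,0],"angular": [0,0,0]}
    - {"fingers": 30,"delta_pos": [0,0,0],"angular": [0,0,0]}
    - {"fingers": 30,"delta_pos": [0,0,0],"angular": [0,0,0]}
    - {"fingers": 30,"delta_pos": [0,0,0],"angular": [0,0,0]}
    - {"fingers": 30,"delta_pos": [0,0,0],"angular": [0,0,0]}

```text
clock: 17.1
tool_pos: [0.4507, 0.1318, 0.0467]
orientation: [-180.0, 0.0, -119.1]
force: [-2.6, 1.2, 5.4]
opening: 0.0358
gripper_force: 30.0
```

```bash
python3 -c "
from h import *
o5=dict(tool_pos=np.array([.55005,.00343,.20748]),orientation=[180,0.1,-119.09])
print(cast(cam('wrist',o5),(259,238),.006)); o6=dict(tool_pos=np.array([.44806,.12446,.19959]),orientation=[180,-.09,-119.09])
print(cast(cam('wrist',o6),(128,197),.006))
go(.5903,.0775,.1,-118.9)"
```

```text
[[0.58924042 0.07796176 0.006     ]]
[[0.59081488 0.07921439 0.006     ]]
t 17.1 delta [ -20.4 -148.4  -53.2] rot [-0.01  0.03 -0.17] rows 4.0
```

Emit:
apply_moves:
  deltas:
    - {"fingers": 30,"delta_pos": [0,0,-15],"angular": [0,0,0]}
    - {"fingers": 30,"delta_pos": [0,0,-40],"angular": [0,0,0]}
    - {"fingers": 30,"delta_pos": [-4,-25,-55],"angular": [0,0,0]}
    - {"fingers": 30,"delta_pos": [-8,-60,-55],"angular": [0,0,0]}
    - {"fingers": 30,"delta_pos": [-14,-95,-55],"angular": [0,0,0]}
    - {"fingers": 30,"delta_pos": [-18,-128,-55],"angular": [0,0,0]}
    - {"fingers": 30,"delta_pos": [-20,-148,-55],"angular": [0,0,0]}
    - {"fingers": 30,"delta_pos": [-20,-148,-55],"angular": [0,0,0]}
    - {"fingers": 30,"delta_pos": [-20,-148,-55],"angular": [0,0,0]}
    - {"fingers": 30,"delta_pos": [-20,-148,-55],"angular": [0,0,0]}

```text
clock: 18.1
tool_pos: [0.5888, 0.0771, 0.1011]
orientation: [180.0, -0.0, -119.1]
force: [-1.1, 0.2, -0.8]
opening: 0.0355
gripper_force: 30.0
```

```bash
python3 -c "
from h import *
go(.590,.078,.0535,-118.9)"
```

```text
t 18.1 delta [-1.4 -0.7 47.6] rot [ 0.04 -0.03 -0.18] rows 1.0
```

Emit:
apply_moves:
  deltas:
    - {"fingers": 30,"delta_pos": [-1,-1,12],"angular": [0,0,0]}
    - {"fingers": 30,"delta_pos": [-1,-1,26],"angular": [0,0,0]}
    - {"fingers": 30,"delta_pos": [-1,-1,37],"angular": [0,0,0]}
    - {"fingers": 30,"delta_pos": [-1,-1,43],"angular": [0,0,0]}
    - {"fingers": 30,"delta_pos": [-1,-1,46],"angular": [0,0,0]}
    - {"fingers": 30,"delta_pos": [-1,-1,48],"angular": [0,0,0]}
    - {"fingers": 30,"delta_pos": [-1,-1,48],"angular": [0,0,0]}
    - {"fingers": 30,"delta_pos": [-1,-1,48],"angular": [0,0,0]}
    - {"fingers": 30,"delta_pos": [-1,-1,48],"angular": [0,0,0]}

```text
clock: 19.0
tool_pos: [0.5913, 0.0775, 0.0538]
orientation: [-180.0, 0.0, -119.1]
force: [-1.0, -0.5, -1.1]
opening: 0.0356
gripper_force: 30.0
```

Emit:
apply_moves:
  deltas:
    - {"fingers": 30,"delta_pos": [0,0,1],"angular": [0,0,0]}
    - {"fingers": 30,"delta_pos": [0,0,1],"angular": [0,0,0]}
    - {"fingers": 65,"delta_pos": [0,0,1],"angular": [0,0,0]}
    - {"fingers": 65,"delta_pos": [0,0,1],"angular": [0,0,0]}
    - {"fingers": 65,"delta_pos": [0,0,1],"angular": [0,0,0]}
    - {"fingers": 65,"delta_pos": [0,0,1],"angular": [0,0,0]}
    - {"fingers": 65,"delta_pos": [0,0,-15],"angular": [0,0,0]}
    - {"fingers": 65,"delta_pos": [0,0,-45],"angular": [0,0,0]}
    - {"fingers": 65,"delta_pos": [0,0,-90],"angular": [0,0,0]}
    - {"fingers": 65,"delta_pos": [0,0,-135],"angular": [0,0,0]}

```text
clock: 20.0
tool_pos: [0.5905, 0.0772, 0.1894]
orientation: [179.9, -0.1, -119.1]
force: [1.7, 0.6, 0.1]
opening: 0.0652
gripper_force: 0.0
```

Emit:
apply_moves:
  deltas:
    - {"fingers": 65,"delta_pos": [20,45,0],"angular": [0,0,0]}
    - {"fingers": 65,"delta_pos": [35,90,0],"angular": [0,0,0]}
    - {"fingers": 65,"delta_pos": [35,135,0],"angular": [0,0,0]}
    - {"fingers": 65,"delta_pos": [35,180,0],"angular": [0,0,0]}
    - {"fingers": 65,"delta_pos": [35,180,0],"angular": [0,0,0]}
    - {"fingers": 65,"delta_pos": [35,180,0],"angular": [0,0,0]}

```text
clock: 20.6
tool_pos: [0.4163, 0.1352, 0.1891]
orientation: [-180.0, 0.1, -118.9]
force: [0.3, 0.4, 0.6]
opening: 0.0651
gripper_force: 0.0
```

```bash
python3 - <<'E'
from h import *
o=ctrl.get_obs(); im=ctrl.snapshot('wrist')[:,:,::-1].copy(); t=ctrl.snapshot('top')[:,:,::-1].copy()
print(o['tool_pos'],o['orientation'],o['force'])
cv2.imwrite('pics/w7.png',im);cv2.imwrite('pics/t7.png',t)
cv2.imwrite('pics/p7.png',cv2.resize(np.hstack([im,t]),(800,300),interpolation=cv2.INTER_AREA))
E
```

```text
[0.41633247 0.13521588 0.18905459] [-1.79965421e+02  9.72020839e-02 -1.18922236e+02] [0.31075702 0.44032076 0.62672938]
```

View pics/p7.png

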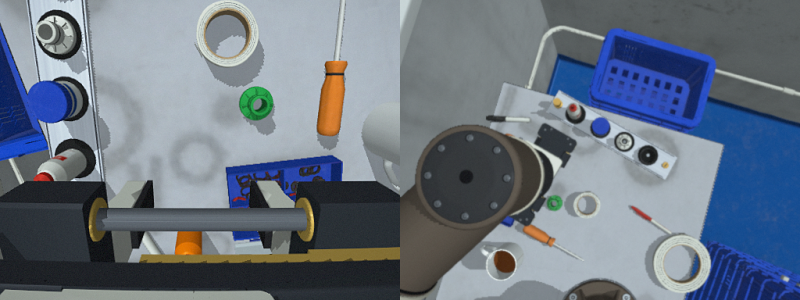

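All four parts stand in the row in the top view and the marker hasn't moved. I'll check the positions in numbers and with one close crop.

```bash
python3 - <<'E'
from h import *
t=cv2.imread('pics/t7.png');c=cam('top');h=cv2.cvtColor(t,cv2.COLOR_BGR2HSV)
def near(m,z,uv,name):
  for b,s in blobs(m,15):
    if np.hypot(*(b-uv))<14: print(name,b,s,cast(c,b,z)[0].round(4))
near(((h[...,0]<8)|(h[...,0]>170))&(h[...,1]>140),.096,(224,136),'glue want .590,.077')
near((h[...,0]>100)&(h[...,0]<130)&(h[...,1]>150),.052,(256,164),'tub want .550,.004')
near(h[...,2]>150,.025,(287,181),'cap want .5115,-.066')
near(h[...,2]<55,.01,(317,198),'ring')
near(h[...,2]<55,.01,(121,151.5),'marker .572 .310')
cv2.imwrite('pics/c7.png',cv2.resize(t[110:230,180:360],None,fx=4,fy=4,interpolation=cv2.INTER_CUBIC))
E
```

```text
glue want .590,.077 [221.1 137.8] [217 134   9   9  55] [0.5896 0.0779 0.096 ]
tub want .550,.004 [256.4 161.4] [245 151  23  22 386] [0.5484 0.0037 0.052 ]
cap want .5115,-.066 [287.4 181.3] [278 172  19  19 194] [ 0.5089 -0.0666  0.025 ]
ring [316.9 198.2] [305 187  24  24 403] [ 0.4731 -0.1353  0.01  ]
marker .572 .310 [120.6 151.6] [111 148  23   7  95] [0.571  0.3095 0.01  ]
```

View pics/c7.png

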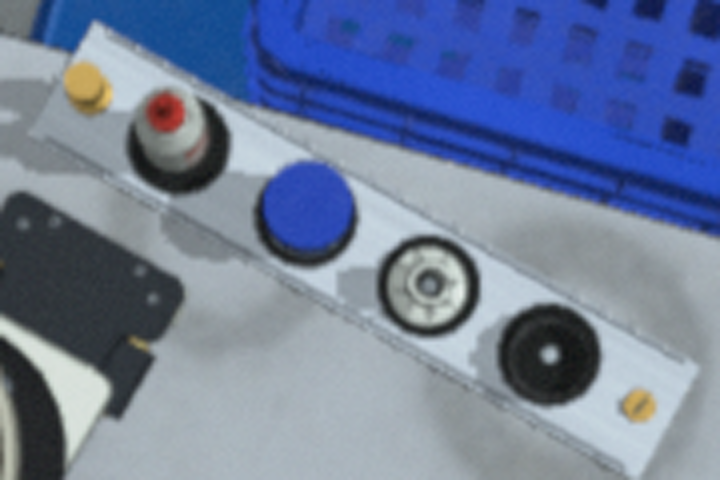

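The crop shows the bottle (180,130) beside the post, then the tub (307,205), the cap (428,285) and the ring (550,355). All are upright and measure within about 3 mm of their pad centres, and the gripper is clear. I'm handing the job in.

```bash
python3 -c "
from plant import ctrl
print(ctrl.close_job())"
```

```text
the job is handed in; nothing more can be done
None
```

I handed the job in: from the brass post outward, the glue bottle, grease tub, end cap and seal ring stand upright within about 3 mm of their pad centres, and the marker has not moved; no verdict came back.

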